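Close a spring flask press with its removable crank

ROBOT

A 7-joint arm with a two-finger parallel gripper is mounted at the origin on a cart in front of the work surface, level with it; the furniture and walls round the work are solid. World frame = base frame: x ahead of the robot, y to its left, z up, the work surface at z = 0. Lengths are in m, angles in rad, forces in N, time in s.
With the tool pointing down it reaches from about 0.4 to 0.875 m from the base axis. Payload 6.5 kg.
Tool frame: the origin (TCP) lies between the finger pads; the fingertips stand 25 mm ahead of it and the grasp point (between the pads) lies 6 mm ahead of it (arm.tcp_to_tips is the distance from the TCP to the fingertips, in m); z points along the fingers, y is the direction in which the jaws open and shut (so a half turn about z gives the same grasp; the last joint's range is limited). The gripper opens to 88 mm and grips with 3 to 60 N. Pads are 18 mm wide; open, the fingers measure 123 mm over their backs; the gripper's body (75 mm by 187 mm) begins 45 mm behind the grasp point.
Start: joints at [1.132, 0.536, -0.004, 1.538, 0.003, 1.067, -0.071], TCP at [0.237, -0.605, 0.264] pointing down, gripper open.
Joint ranges: [-2.7, 2.7], [-0.37, 2.16], [-1.27, 1.26], [0.24, 2.4], [-1.31, 4.45], [0.19, 1.91], [-2.76, 2.76]. Speed limits (rad/s): [2.39, 2.39, 3.14, 3.14, 3.14, 3.14, 3.14].

INTERFACE

Orientations are given as a unit quaternion [w, x, y, z].
In Python, from workcell import arm gives the robot as it stands.
- The arm moves only by the tool carry_out, never from a script. Its argument "moves" is a list of rows, each a list of 2 entries, a list of its own where there are three numbers: the shift along the tool's x, y, z in m, then the turn, a rotation vector about the tool's x, y, z in rad. A call has 1 to 8 rows; each row is the pose to reach, as a shift and turn from the pose commanded when the call began, along the tool's axes at that moment; what a row does not reach only later rows make up. A row lasts 1/8 s, in which the tool goes at most 62.5 mm and 10.7 degrees, less where a joint would pass 70% of its speed; a pose out of reach is approached as far as the arm can. A call with a gripper value outside its range is refused whole. "gripper" is the closure in counts, from 0 (fully open) to 255 (shut), set as the call begins (left out, the last holds). The fingers move at their own pace and stop on an object; the grip force is fixed at half the most. Time passes only in rows, so rows that repeat a pose let the fingers close. It gives the time, the measured TCP pose, the force and the opening at its end, in the units of the state.
- arm.state(): the state, without advancing time (a new reading comes with each control period).
- arm.get_image(name): name is "scene" or "top" or "wrist"; returns a dict with "pixels" (420x560x3 uint8, red, green, blue), "K" (3x3 intrinsics, pixels), "rvec" (rotation vector, rad) and "tvec" (3), from world to camera coordinates, as OpenCV has them. Camera axes: x right, y down, z forward; pixel columns grow to the right and rows downward; lengths in m; the calibration is good to about 2 mm. A picture is of the moment at which its call begins. There is no depth.
- arm.finish_job(): hands the job in, once; it reports no verdict.
The state is a dict: "time": time; "joint_pos": joint angles; "joint_velocities": joint speeds; "joint_efforts": joint torques, N m; "ee_pos": TCP position; "ee_rot": TCP orientation; "contact_force": force on the tool from outside, world axes, zero at the start; "ft_torque": the same for the moment, N m; "gripper_width": finger opening in m.
Only numpy, scipy, OpenCV 4.12 (cv2) and the standard library are available. Lean on these libraries where they do the work, as an engineer would, in place of code of your own. Each camera call takes 0.05 s, during which the arm holds its last target.

TASK

Clamp the denture flask in the spring press for curing. Take the crank off its parking post, fit it fully home over the square end of the press spindle without forcing it (it only drops on when the squares line up), and turn it clockwise until the press foot lands on the flask and then half a turn more to load the spring, but not much more, or the cast inside cracks. Then lift the crank off and put it back fully down on its parking post, leaving the flask under the foot and the other things where they stand.

Things in the scene. Friction and masses are not known exactly. Their poses are not given: they have to be found in the camera images.
- press: Grey bench press for one denture flask, fixed to the bench. Origin: centre of the underside of its base plate (116 x 172 x 14 mm); z up, y along its two upright columns (15 mm thick, at y = +-64 mm). An upright spindle turns in its crossbar and neither rises nor sinks; clockwise from above drives the crosshead and foot down, 16 mm a turn. The spindle's turning angle is random and not reported.
- crossbar_top (a point): Centre of the top of the press's crossbar (36 x 160 mm), 156 mm above the underside; column nuts at its ends rise 12 mm more. The spindle is stiff and stays where it is left: about 0.25 N m to turn while the foot is free (3.5 N at the crank's knob), 0.33 N m as soon as the foot lands (4.7 N at the knob), rising evenly to 0.41 N m half a turn later (5.9 N).
- spindle_end (a point): Centre of the tip of the spindle, 187 mm above the press's underside; axes of the press, not of the turning square. From the tip down: a round nose, 7 mm long, 11.6 mm thick, tapered at the tip, that enters the crank's socket at any angle; then the greased square, 12 x 12 mm, 16 mm long, that enters only when lined up within about 6 degrees, any of four ways; then a round collar 30 mm wide.
- press_foot: Round steel foot of the press, 47 mm wide, on a spring stem under the crosshead. Origin on the spindle axis, 80 mm below its underside. The spring pushes with some 32 N at landing and 4 N more for each mm that the crosshead then goes on (about 64 N at half a turn); it has 14 mm of travel.
- foot_face (a point): Centre of the foot's flat underside, straight above the flask: 3 to 8 mm over its flat top at the start, random. It stops sinking when it lands on the flask.
- flask: Closed yellowish denture flask, 64 x 76 mm, 52 mm high to its flat top, with small studs to 58 mm; loose, standing on the press base (14 mm high) between the columns. Origin: centre of its underside. A second flask like it stands elsewhere on the bench.
- crank: The loose crank, dark steel, about 0.3 kg. Origin: centre of the hub's underside; z up, x towards the knob. In the underside is a square socket, 13.2 x 13.2 mm, sides along x and y, 26 mm deep. Arm: 16 mm wide, 25 to 34 mm above the underside, from the hub's +x face. At the start it sits on the parking post, knob roughly towards the robot.
- crank_hub (a point): Centre of the crank's hub, half-way up: a block 34 x 34 mm, 40 mm high, flat faces square to the point's x and y (x towards the knob, z up). Best gripped across its y faces. Home on the spindle, the hub's underside rests on the spindle's collar and this point is 3 mm below spindle_end.
- crank_knob (a point): Middle of the crank's upright black knob, a freely turning grip 22 mm wide and 37 mm high, 70 mm from the hub axis along +x and 35 mm higher than crank_hub; the arm's top lies 20 mm below this point.
- post_seat (a point): Centre of the flat round shoulder (44 mm wide) of the grey parking post, fixed to the bench; the shoulder is 22 mm above the bench. A round pin, 11 mm thick with a tapered tip, rises 23 mm above it. The crank's socket drops over it at any angle until the hub rests on the shoulder; crank_hub is then 20 mm above this point.
- jar: Pink jar, 60 mm wide, 70 mm high; bystander. Origin under its centre.
- flask_spare: Second denture flask, 64 x 76 x 58 mm, standing left of the press; bystander.
- burs: Wooden block of burs, 36 x 64 x 49 mm; bystander.
- cast_green: Green stone cast of a lower jaw, 65 x 72 x 32 mm; bystander.
- brush: Wooden plaster brush, 140 x 16 x 27 mm, lying between press and post; bystander.
Not all that is in view belongs to the job. What is shaped like the part that bears post_seat but green is not meant.

How it is judged:
On the way, in this order (a step that is already met when the one before it is completed fails the run):
1. The crank is fully home on the square end of the spindle (horizontal distance between crank_hub and spindle_end below 0.004 m and z of crank_hub in the frame of press below 0.187 m and angle between crank_hub's own z axis and vertical below 0.12 rad), for 0.2 s.
2. With the crank on the spindle, the foot presses on the flask with more than 42 N (about a sixth of a turn after landing) (all of step 1 and contact force between press_foot and flask above 42 N), for 0.2 s.
At the end, for the whole second after the job is handed in: The spring foot presses on the flask with 42 to 80 N (about a sixth to three quarters of a turn past landing), the flask stands under it (centre within 14 mm of the press's), and the crank stands upright on its parking post, fully down (within 3.5 mm) and centred within 5 mm (contact force between press_foot and flask between 42 and 80 N and horizontal distance between crank_hub and post_seat below 0.005 m and z of crank_hub in the frame of post_seat between 0.016 and 0.0235 m and angle between crank_hub's own z axis and vertical below 0.12 rad and horizontal distance between flask and press below 0.014 m); the robot touches nothing.
It fails at once if The flask is pressed with more than 80 N: the cast cracks (contact force between press_foot and flask above 80 N).
It fails at once if The crank is forced down with more than 30 N on the spindle while the squares are not lined up (contact force between crank and press above 30 N and z of crank_hub in the frame of press above 0.1985 m).
It fails at once if The flask in the press is shoved more than 8 mm (distance of flask from where it was at the start of the episode above 0.008 m).
It fails at once if A bystander is knocked more than 30 mm from its place (distance of any of jar, flask_spare, burs, cast_green, brush from where it was at the start of the episode above 0.03 m).
It also fails if it takes over 72 s, if anything falls off the work surface, if the arm or the gripper's body presses on something with over 40 N, if the wrist force passes 120 N, or if a joint passes its speed limit or range.

## Working session

There is one attempt and no reset: what is moved stays moved. The work goes in short steps, Python scripts to look and compute and a tool call to move; the robot and the scene stay as the last step left them, time stands still between calls to the robot, and variables do not carry over. Pictures are saved under pics/ and viewed, and the job is handed in when it is done.

Besides the shell and the picture viewer there is one more tool, called after "Call:" as name(argument=value, ...) on one line, values as JSON. carry_out: Moves the arm, as the interface text tells. Its arguments: {"type":"object","properties":{"moves":{"type":"array","items":{"type":"array"}},"gripper":{"type":"number"}},"required":["moves"]}

```bash
ls; mkdir -p pics; cat > h.py <<'E'
import numpy as np,cv2
from workcell import arm
from scipy.spatial.transform import Rotation as R
def snap(n,f):
    d=arm.get_image(n); np.savez('pics/'+f+'.npz',**{k:np.array(v) for k,v in d.items()})
    cv2.imwrite('pics/'+f+'.png',np.array(d['pixels'])[:,:,::-1]); return d
def load(f): return dict(np.load('pics/'+f+'.npz'))
def ray(d,u,v):
    Rm=cv2.Rodrigues(np.array(d['rvec'],float))[0]; t=np.array(d['tvec'],float).ravel()
    K=np.array(d['K']); r=Rm.T@np.linalg.solve(K,[u,v,1.]); return -Rm.T@t, r/np.linalg.norm(r)
def onz(d,u,v,z):
    o,r=ray(d,u,v); return o+r*(z-o[2])/r[2]
def proj(d,p):
    return cv2.projectPoints(np.array([p],float),np.array(d['rvec'],float),np.array(d['tvec'],float),np.array(d['K'],float),None)[0].ravel()
def two(d1,p1,d2,p2):
    o1,a=ray(d1,*p1);o2,b=ray(d2,*p2)
    s=np.linalg.lstsq(np.c_[a,-b],o2-o1,rcond=None)[0]
    q1=o1+s[0]*a;q2=o2+s[1]*b
    return (q1+q2)/2,np.linalg.norm(q1-q2)
E
python3 - <<'E'
from h import *
for n in ['scene','top','wrist']:
    d=snap(n,n+'0'); print(n,ray(d,280,210), np.array(d['K'])[0,0])
s=arm.state(); print(s['time'],s['ee_pos'],s['ee_rot'],s['gripper_width'])
E
```

```text
pics
scene (array([-0.16653567,  0.77260887,  0.80616368]), array([ 0.5963807 , -0.54738942, -0.58710722])) 474.94661335272434
top (array([0.48262855, 0.09561378, 1.30979798]), array([ 0.07525339,  0.01403708, -0.99706564])) 399.0042495042389
wrist (array([ 0.30706918, -0.57887185,  0.38498716]), array([-0.27499668, -0.10341039, -0.95586773])) 319.6930396976763
0.15 [ 0.23654129 -0.60498577  0.26305406] [-6.12934841e-04  9.82676442e-01  1.85328362e-01 -1.79570489e-04] 0.08826780860043969
```

View pics/scene0.png

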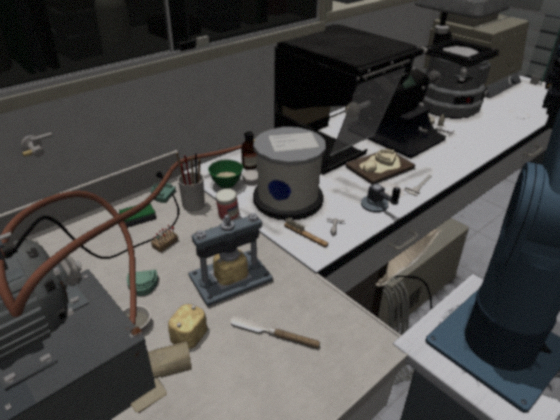

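View pics/top0.png

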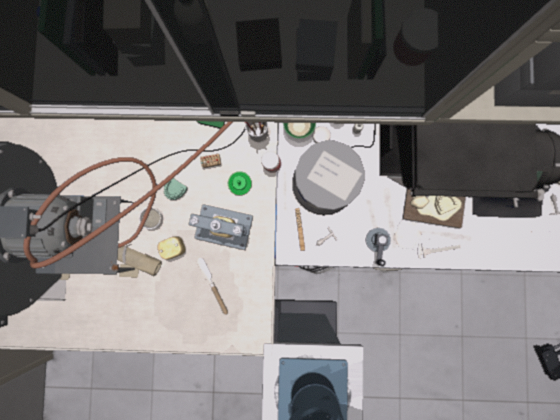

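View pics/wrist0.png

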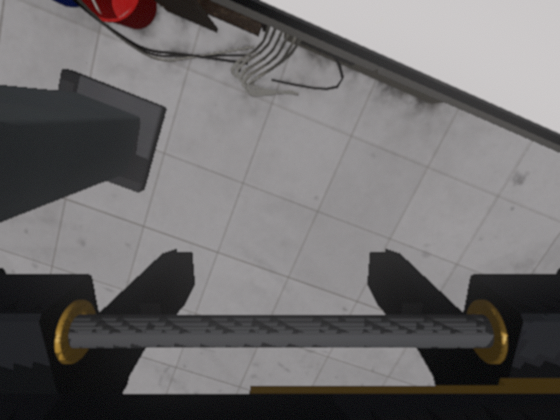

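Candidates for the crank and post: the dark crank on a grey post at top (378,243) / scene (378,197). The green post-like thing at top (240,183) / scene (145,280) is a decoy. The press is at top (222,228). I'll check these in close crops.

```bash
python3 - <<'E'
from h import *
def crop(f,x,y,w,h,s,o):
    im=cv2.imread(f'pics/{f}.png')[y:y+h,x:x+w]; im=cv2.convertScaleAbs(im,alpha=1.5,beta=20)
    return cv2.resize(im,None,fx=s,fy=s,interpolation=cv2.INTER_CUBIC)
a=crop('top0',345,210,70,70,5,0); b=crop('scene0',345,170,70,70,5,0)
c=crop('top0',180,195,80,60,5,0); d=crop('scene0',180,205,100,100,4,0)
cv2.imwrite('pics/c1.png',np.hstack([a,b])); 
c=cv2.resize(c,(400,300)); d=cv2.resize(d,(400,400)); c=np.vstack([c,np.zeros((100,400,3),np.uint8)]); cv2.imwrite('pics/c2.png',np.hstack([c,d]))
d=load('top0')
for n,u,v,z in [('hub',376,238,.06),('knob',380,263,.1),('press',222,226,.15),('green',240,183,.02)]: print(n,onz(d,u,v,z))
E
```

```text
hub [ 0.49606221 -0.18716368  0.06      ]
knob [ 0.42121049 -0.19033067  0.1       ]
press [0.51978314 0.27993541 0.15      ]
green [0.66558387 0.24635027 0.02      ]
```

View pics/c1.png

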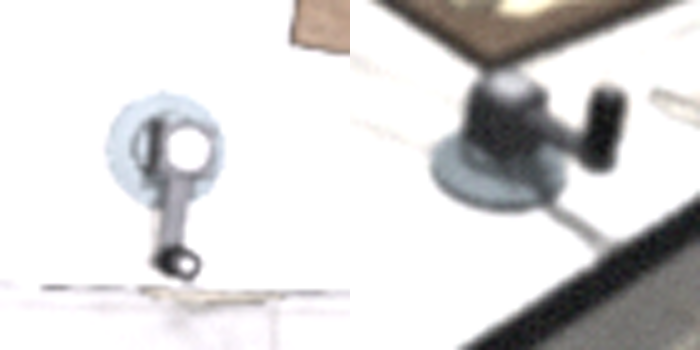

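View pics/c2.png

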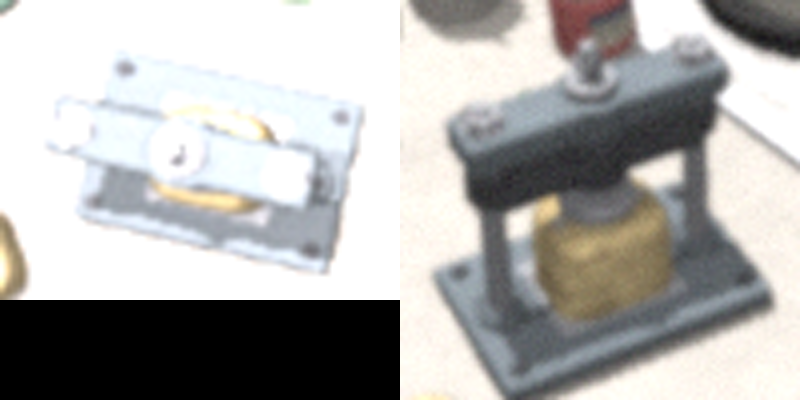

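Crops confirm it: the dark crank is on the grey post (top 378,240), knob towards the robot. The press with its flask is at top (222,228), and the green post-like object is not used. Now measuring for the approach.

```bash
python3 - <<'E'
from h import *
d=load('top0');s=load('scene0')
print('post',onz(d,378,240,.022),'hubtop',onz(d,382.4,239.6,.062),'knobtop',onz(d,381,262.4,.0955))
# scene: knob mid (345+602/5, 170+128/5)
print('knob 2view',two(d,(381,262.4),s,(345+605/5,170+100/5)))
print('spindle tip',two(d,(180+178/5,195+152/5),s,(180+587/4-100,205+45/4)))
# pot
for z in (.15,.2,.25,.3): print('pot front',z,onz(d,330,214,z),onz(d,293,178,z))
print('pot 2view', two(d,(328,143),s,(287,131)), two(d,(294,178),s,(253,140)),two(d,(362,178),s,(324,145)))
for f,uv in (('c',(255,131)),):pass
# press orientation from crossbar ends in top crop: left (72,130), right (288,178) scaled 5
a=onz(d,180+72/5,195+130/5,.168);b=onz(d,180+288/5,195+178/5,.168);print('nuts',a,b,a-b,np.linalg.norm(a-b),(a+b)/2)
E
```

```text
post [ 0.49022702 -0.20215842  0.022     ] hubtop [ 0.49154034 -0.20648285  0.062     ] knobtop [ 0.42284518 -0.19437842  0.0955    ]
knob 2view (array([ 0.34567911, -0.23243429,  0.12164657]), np.float64(0.17799501093802994))
spindle tip (array([0.52175339, 0.29480592, 0.18421702]), np.float64(0.005413497354881229))
pot front 0.15 [ 0.56162177 -0.03356139  0.15      ] [0.66502504 0.07594381 0.15      ]
pot front 0.2 [ 0.5582163  -0.02799253  0.2       ] [0.65716175 0.07679181 0.2       ]
pot front 0.25 [ 0.55481082 -0.02242366  0.25      ] [0.64929846 0.0776398  0.25      ]
pot front 0.3 [ 0.55140535 -0.0168548   0.3       ] [0.64143518 0.07848779 0.3       ]
pot 2view (array([ 0.7358415 , -0.03846507,  0.20592705]), np.float64(0.057132477027878395)) (array([0.66153276, 0.08719466, 0.24348731]), np.float64(0.03316374058731497)) (array([ 0.65788043, -0.13325948,  0.15648557]), np.float64(0.027121314394902115))
nuts [0.53180872 0.35717468 0.168     ] [0.50703412 0.23181559 0.168     ] [0.0247746  0.12535909 0.        ] 0.12778372811798122 [0.51942142 0.29449514 0.168     ]
```

```bash
cat >> h.py <<'E'
def pose(a):
    a=np.radians(a); x=[np.cos(a),np.sin(a),0]; z=[0,0,-1]; return np.c_[x,np.cross(z,x),z]
def Rq(q): return R.from_quat([q[1],q[2],q[3],q[0]]).as_matrix()
def go(p,a):
    s=arm.state(); Rc=Rq(s['ee_rot']); 
    sh=Rc.T@(np.array(p)-s['ee_pos']); rv=R.from_matrix(Rc.T@pose(a)).as_rotvec()
    print('shift',sh.round(4),'rot',rv.round(4),'minrows',np.linalg.norm(sh)/.0625,np.degrees(np.linalg.norm(rv))/10.7)
    return sh,rv
def st():
    s=arm.state(); Rc=Rq(s['ee_rot']); print('t',round(s['time'],2),'p',np.round(s['ee_pos'],4),'a',np.degrees(np.arctan2(Rc[1,0],Rc[0,0])).round(2),'tilt',np.degrees(np.arccos(-Rc[2,2])).round(2),'F',np.round(s['contact_force'],1),'T',np.round(s['ft_torque'],2),'w',round(s['gripper_width'],4),'j',np.round(s['joint_pos'],2)); return s
E
python3 -c "
from h import *
st();go([.49,-.203,.22],-9)"
```

```text
t 0.15 p [ 0.2365 -0.605   0.2631] a 21.36 tilt 0.07 F [-1.  -0.6  0.3] T [-0.   -0.01  0.02] w 0.0883 j [ 1.13  0.54 -0.    1.54  0.    1.07 -0.07]
shift [ 0.3825 -0.282   0.0434] rot [-1.200e-03  5.000e-04  5.299e-01] minrows 7.634658369224009 2.8374434515837152
```

Call:
carry_out(moves=[[[0.048,-0.035,0.005],[0,0,0.066]],[[0.096,-0.07,0.01],[0,0,0.13]],[[0.144,-0.105,0.015],[0,0,0.2]],[[0.192,-0.14,0.02],[0,0,0.265]],[[0.24,-0.176,0.027],[0,0,0.33]],[[0.288,-0.211,0.032],[0,0,0.4]],[[0.336,-0.246,0.038],[0,0,0.465]],[[0.3825,-0.282,0.0434],[0,0,0.53]]])

```text
time: 1.15
ee_pos: [0.491, -0.2017, 0.2201]
ee_rot: [0.0, 0.997, -0.08, 0.0]
contact_force: [0.7, -0.6, 0.4]
gripper_width: 0.0881
```

Call:
carry_out(moves=[[[0,0,0],[0,0,0]]])

```text
time: 1.27
ee_pos: [0.4925, -0.1978, 0.2198]
ee_rot: [-0.001, 0.997, -0.074, 0.0]
contact_force: [-0.2, -0.2, -0.5]
gripper_width: 0.0885
```

```bash
python3 -c "
from h import *
st();snap('wrist','w1')"
```

```text
t 1.27 p [ 0.4925 -0.1978  0.2198] a -8.5 tilt 0.15 F [-0.2 -0.2 -0.5] T [0.   0.05 0.02] w 0.0885 j [ 0.34  0.39 -0.05  1.89  0.02  0.86 -1.44]
```

View pics/w1.png

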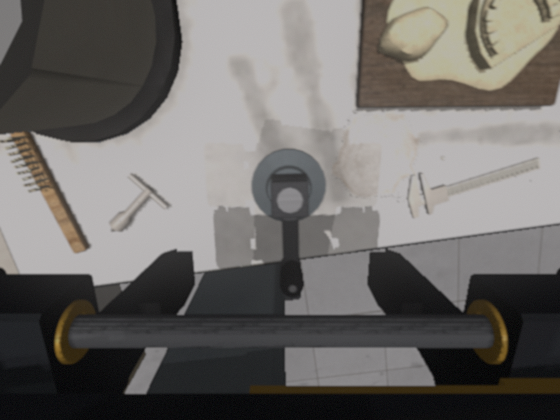

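```bash
python3 -c "
from h import *
st();d=snap('wrist','w2');st()
im=cv2.imread('pics/w2.png')[140:310,220:370];cv2.imwrite('pics/w2c.png',cv2.resize(cv2.convertScaleAbs(im,alpha=1.7,beta=15),None,fx=3.5,fy=3.5,interpolation=cv2.INTER_CUBIC))"
```

```text
t 1.32 p [ 0.491  -0.201   0.2199] a -8.71 tilt 0.05 F [-0.2 -0.5  0.5] T [ 0.01  0.12 -0.05] w 0.0883 j [ 0.34  0.39 -0.04  1.89  0.02  0.86 -1.44]
t 1.38 p [ 0.4901 -0.2031  0.2201] a -8.9 tilt 0.05 F [ 0.5 -1.2  0.6] T [0.06 0.07 0.02] w 0.0881 j [ 0.34  0.39 -0.04  1.89  0.02  0.86 -1.44]
```

View pics/w2c.png

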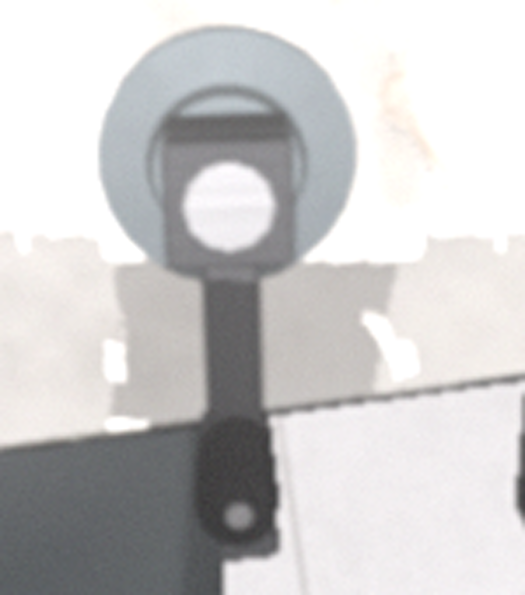

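```bash
python3 -c "
from h import *
d=load('w2');f=lambda u,v,z: onz(d,220+u/3.5,140+v/3.5,z)
h=f(229,204,.062);k=f(238,515,.0955);s=f(228,165,.022)
print(h,k,s,(k-h),np.linalg.norm((k-h)[:2]),np.degrees(np.arctan2(*(k-h)[1::-1])))
# hub face lines: left side (162,140)-(165,265), right (296,140)-(296,265)
for a,b in (((162,145),(164,262)),((296,145),(297,262))):
  v=f(*b,.062)-f(*a,.062);print(np.degrees(np.arctan2(v[1],v[0])))
v=f(292,140,.062)-f(168,140,.062);print(np.degrees(np.arctan2(v[1],v[0])))
st();go([h[0],h[1],.056],-9)"
```

```text
[ 0.49091139 -0.20637281  0.062     ] [ 0.42031391 -0.1978008   0.0955    ] [ 0.49194014 -0.20675153  0.022     ] [-0.07059748  0.008572    0.0335    ] 0.07111598802887828 173.07699004661507
171.58078861051337
173.10453509493993
-98.61155317956303
t 1.38 p [ 0.4901 -0.2031  0.2201] a -8.9 tilt 0.05 F [ 0.5 -1.2  0.6] T [0.06 0.07 0.02] w 0.0881 j [ 0.34  0.39 -0.04  1.89  0.02  0.86 -1.44]
shift [0.0014 0.003  0.1641] rot [0.0003 0.0007 0.0017] minrows 2.6258960432943 0.009989610097952684
```

Call:
carry_out(moves=[[[0.001,0.003,0.05],[0,0,-0.015]],[[0.001,0.003,0.1],[0,0,-0.015]],[[0.001,0.003,0.145],[0,0,-0.015]],[[0.001,0.003,0.164],[0,0,-0.015]],[[0.001,0.003,0.164],[0,0,-0.015]]], gripper=0)

```text
time: 2.0
ee_pos: [0.4899, -0.2074, 0.0559]
ee_rot: [0.0, 0.997, -0.072, -0.001]
contact_force: [-0.6, -0.2, 0.7]
gripper_width: 0.0879
```

Call:
carry_out(moves=[[[0,0,0],[0,0,0]],[[0,0,0],[0,0,0]],[[0,0,0],[0,0,0]],[[0,0,0],[0,0,0]]], gripper=255)

```text
time: 2.5
ee_pos: [0.491, -0.2065, 0.0568]
ee_rot: [0.0, 0.997, -0.071, 0.0]
contact_force: [-0.6, -0.1, 0.2]
gripper_width: 0.0505
```

```bash
python3 -c "
from h import *
st()"
```

```text
t 2.5 p [ 0.491  -0.2065  0.0568] a -8.14 tilt 0.04 F [-0.6 -0.1  0.2] T [ 0.06  0.03 -0.11] w 0.0505 j [ 0.34  0.66 -0.04  1.96  0.04  0.52 -1.44]
```

Call:
carry_out(moves=[[[0,0,0],[0,0,0]],[[0,0,0],[0,0,0]],[[0,0,0],[0,0,0]],[[0,0,0],[0,0,0]]])

```text
time: 3.0
ee_pos: [0.4911, -0.2054, 0.0564]
ee_rot: [-0.001, 0.998, -0.071, 0.0]
contact_force: [0.8, 5.1, 3.7]
gripper_width: 0.0338
```

```bash
python3 -c "
from h import *
st();go([.491,-.207,.33],-8)"
```

```text
t 3.0 p [ 0.4911 -0.2054  0.0564] a -8.09 tilt 0.07 F [0.8 5.1 3.7] T [ 1.12 -0.13 -0.09] w 0.0338 j [ 0.34  0.66 -0.04  1.96  0.04  0.52 -1.44]
shift [ 1.000e-04  1.300e-03 -2.736e-01] rot [-0.0011 -0.0002 -0.0016] minrows 4.377641593987209 0.010654161462067817
```

Call:
carry_out(moves=[[[0,0,-0.02],[0,0,0]],[[0,0,-0.055],[0,0,0]],[[-0.01,-0.02,-0.115],[0,0,0]],[[-0.035,-0.06,-0.16],[0,0,0]],[[-0.06,-0.11,-0.2],[0,0,0]],[[-0.06,-0.16,-0.23],[0,0,0]],[[-0.06,-0.2,-0.25],[0,0,0]]])

```text
time: 3.88
ee_pos: [0.4593, 0.0009, 0.3075]
ee_rot: [0.0, 0.997, -0.071, 0.001]
contact_force: [1.5, -1.1, -3.8]
gripper_width: 0.0338
```

```bash
python3 -c "
from h import *
st();go([.41,.29,.30],-8)
for a in (-8,37,82): print(a,np.r_[.522,.294]-.075*np.r_[np.cos(np.radians(a)),np.sin(np.radians(a))])"
```

```text
t 3.88 p [0.4593 0.0009 0.3075] a -8.18 tilt 0.07 F [ 1.5 -1.1 -3.8] T [ 0.02 -0.14  0.02] w 0.0338 j [ 0.03  0.16 -0.15  1.97  0.03  1.01 -1.84]
shift [-0.0899 -0.2792  0.0072] rot [ 0.0007 -0.0011 -0.0031] minrows 4.6943200787540125 0.018181903006702638
-8 [0.44772989 0.30443798]
37 [0.46210234 0.24886387]
82 [0.51156202 0.21972989]
```

```bash
python3 -c "
from h import *
go([.475,.247,.255],45)"
```

```text
shift [-0.0195 -0.2459  0.0523] rot [ 1.100e-03 -7.000e-04 -9.282e-01] minrows 4.03442156036076 4.970141919120332
```

Call:
carry_out(moves=[[[-0.03,-0.05,0],[0,0,-0.16]],[[-0.04,-0.1,0],[0,0,-0.32]],[[-0.04,-0.15,0.005],[0,0,-0.48]],[[-0.03,-0.2,0.02],[0,0,-0.64]],[[-0.02,-0.23,0.035],[0,0,-0.8]],[[-0.02,-0.246,0.052],[0,0,-0.928]],[[-0.02,-0.246,0.052],[0,0,-0.928]],[[-0.02,-0.246,0.052],[0,0,-0.928]]])

```text
time: 4.88
ee_pos: [0.4749, 0.2448, 0.2543]
ee_rot: [0.001, 0.925, 0.381, -0.0]
contact_force: [-0.4, 0.5, -2.2]
gripper_width: 0.0338
```

```bash
python3 -c "
from h import *
st();d=snap('wrist','w3');st();print(proj(d,[.522,.294,.187]))"
```

```text
t 4.88 p [0.4749 0.2448 0.2543] a 44.8 tilt 0.08 F [-0.4  0.5 -2.2] T [-0.02 -0.07 -0.04] w 0.0338 j [-0.23  0.38 -0.41  1.84  0.18  0.96 -1.51]
t 4.92 p [0.4752 0.2449 0.2547] a 44.81 tilt 0.06 F [-0.4  1.  -3.4] T [-0.04 -0.06 -0.01] w 0.0338 j [-0.23  0.38 -0.41  1.84  0.18  0.96 -1.51]
[275.83137987 123.92044871]
```

View pics/w3.png

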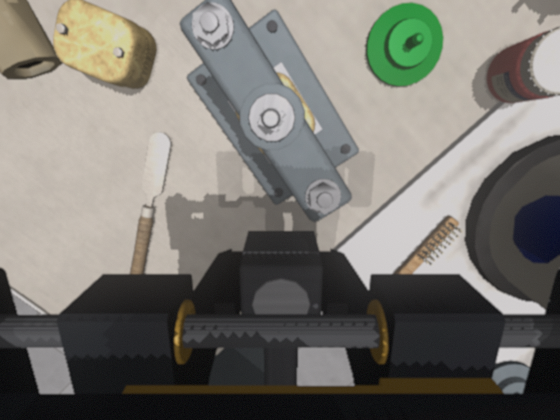

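The view shows the crossbar and the spindle at about (270,118), with the hub held at about (281,265). Zooming in on the spindle.

```bash
python3 -c "
from h import *
im=cv2.imread('pics/w3.png')
a=cv2.resize(im[85:150,235:305],None,fx=10,fy=9,interpolation=cv2.INTER_CUBIC);a=cv2.resize(im[88:148,238:303],None,fx=10,fy=10,interpolation=cv2.INTER_CUBIC)
cv2.imwrite('pics/w3c.png',cv2.convertScaleAbs(a,alpha=1.2))"
```

```text
(no output)
```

View pics/w3c.png

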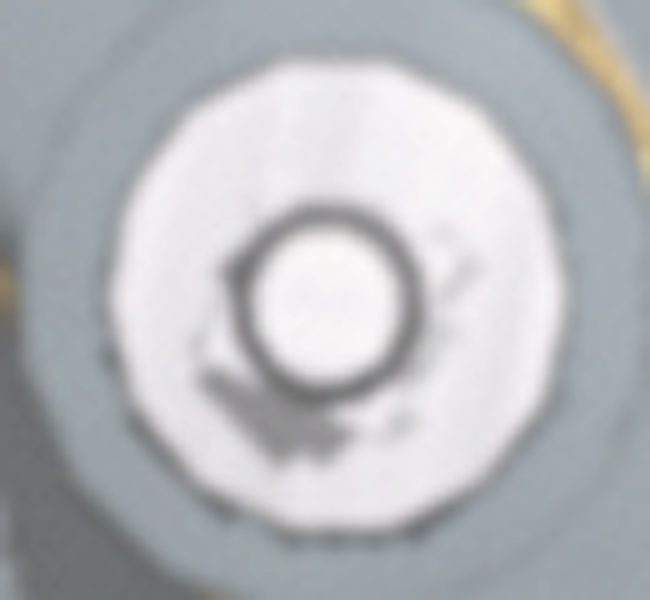

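```bash
python3 -c "
from h import *
im=cv2.imread('pics/w3.png')[88:148,238:303]
print(np.percentile(im,[50,90,99,100]))
g=im.astype(float).mean(2);print(g[22:46:1,16:48].astype(int))
a=np.clip((g-150)*255/(g.max()-150),0,255).astype(np.uint8)
cv2.imwrite('pics/w3d.png',cv2.resize(a,None,fx=10,fy=10,interpolation=cv2.INTER_CUBIC))"
```

```text
[143. 198. 205. 209.]
[[198 195 195 194 195 193 194 193 187 171 152 133 122 123 131 137 141 141
  136 126 121 125 143 169 191 201 200 196 194 199 202 203]
 [196 195 194 194 194 196 193 189 173 148 124 118 132 153 168 175 177 178
  172 156 139 123 122 141 172 192 197 192 190 193 199 202]
 [197 195 195 194 194 192 188 173 150 123 115 136 165 187 196 200 200 201
  198 188 172 150 127 121 147 180 196 197 194 194 195 198]
 [195 194 193 194 193 187 171 145 119 109 131 166 191 202 204 206 205 207
  205 203 196 177 148 122 128 164 192 201 201 194 189 190]
 [195 194 193 194 190 176 149 119 102 115 151 185 202 205 206 205 204 204
  204 206 205 196 170 137 119 143 180 199 200 189 179 183]
 [193 192 194 193 188 170 137 108 100 129 170 195 204 205 203 204 204 204
  204 204 206 202 187 154 122 128 168 194 193 181 177 183]
 [193 193 194 193 190 176 147 110 107 145 185 200 204 202 202 203 204 203
  204 204 205 204 197 169 131 124 159 186 183 178 182 191]
 [193 192 192 193 190 179 158 119 114 156 189 202 203 202 201 202 203 203
  202 203 203 205 199 172 134 121 152 177 178 179 191 197]
 [193 193 192 
[... 1414 characters left out ...]
0 186 192 196 199 196 195 193 192]
 [187 191 189 189 186 177 158 136 124 122 120 120 118 117 118 120 130 151
  171 183 192 198 191 180 176 183 194 198 196 194 193 192]
 [178 188 188 189 188 187 175 156 135 122 118 121 120 120 122 125 127 142
  158 174 189 194 185 171 170 181 192 196 197 193 192 192]
 [160 180 187 187 188 189 187 175 153 135 122 118 119 121 121 122 123 127
  141 164 181 185 180 175 179 189 196 196 195 193 192 189]
 [131 161 179 187 187 191 190 185 173 152 132 121 120 125 128 126 124 133
  153 175 187 187 185 186 191 194 196 196 194 192 191 190]
 [113 134 166 181 187 190 190 189 183 170 152 132 131 144 150 141 139 154
  175 189 194 194 193 193 194 196 196 195 194 192 191 188]]
```

View pics/w3d.png

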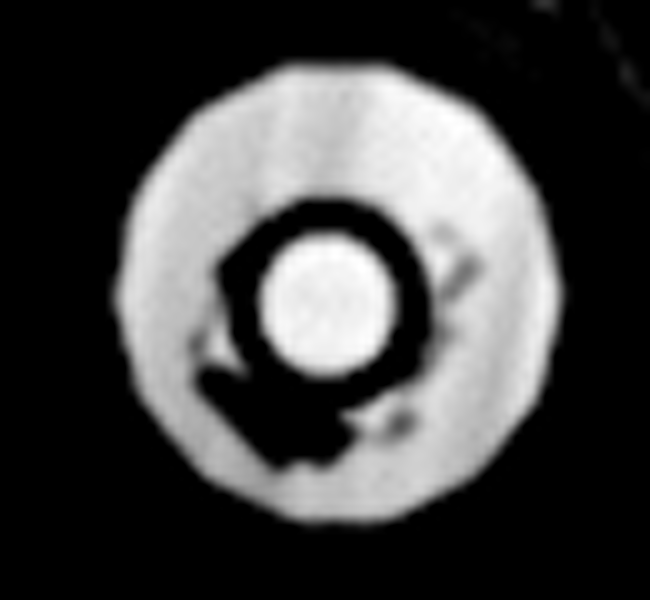

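```bash
python3 -c "
from h import *
d=load('w3');f=lambda u,v,z: onz(d,238+u/10,88+v/10,z)
t=f(327,304,.187);c=f(338,293,.164)
print(t,c)
q=f(115,293,.164)-f(562,293,.164);print(np.linalg.norm(q))
r=f(228,300,.18)-f(430,300,.18);print('nose',np.linalg.norm(r))
for p in ((460,270),(440,230),(400,425),(200,345),(215,270),(200,375),(275,465),(355,435),(440,340),(470,240)):
  for z in (.18,.164):
    e=f(*p,z)-c; print(p,z,np.linalg.norm(e[:2]).round(4),np.degrees(np.arctan2(e[1],e[0])).round(1),end=' | ')
  print()
# held crank check: hub boss
u=onz(d,281,243,st()['ee_pos'][2]+.0056);print(u)
"
```

```text
[0.5221009  0.29820824 0.187     ] [0.52227355 0.29835531 0.164     ]
0.028536933060546183
nose 0.011931475153102339
(460, 270) 0.18 0.0078 -33.5 | (460, 270) 0.164 0.0079 -34.9 | 
(440, 230) 0.18 0.0075 -14.5 | (440, 230) 0.164 0.0076 -14.5 | 
(400, 425) 0.18 0.0084 -106.0 | (400, 425) 0.164 0.0091 -109.4 | 
(200, 345) 0.18 0.0082 154.0 | (200, 345) 0.164 0.0094 154.7 | 
(215, 270) 0.18 0.007 121.9 | (215, 270) 0.164 0.008 124.7 | 
(200, 375) 0.18 0.009 164.4 | (200, 375) 0.164 0.0103 164.5 | 
(275, 465) 0.18 0.0102 -154.7 | (275, 465) 0.164 0.0115 -156.4 | 
(355, 435) 0.18 0.008 -125.2 | (355, 435) 0.164 0.0089 -128.5 | 
(440, 340) 0.18 0.0069 -65.6 | (440, 340) 0.164 0.0071 -69.1 | 
(470, 240) 0.18 0.0088 -23.5 | (470, 240) 0.164 0.009 -24.1 | 
t 4.92 p [0.4752 0.2449 0.2547] a 44.81 tilt 0.06 F [-0.4  1.  -3.4] T [-0.04 -0.06 -0.01] w 0.0338 j [-0.23  0.38 -0.41  1.84  0.18  0.96 -1.51]
[0.49392179 0.26193895 0.26034272]
```

```bash
python3 -c "
from h import *
d=load('w3');s=st();Rc=Rq(s['ee_rot']);p=s['ee_pos']
im=cv2.imread('pics/w3.png')[215:335,215:345];cv2.imwrite('pics/w3e.png',cv2.resize(cv2.convertScaleAbs(im,alpha=2.5,beta=20),None,fx=5,fy=5,interpolation=cv2.INTER_CUBIC))
for o in ([0,0,-.0056],[.017,.017,-.0056],[.017,-.017,-.0056],[.017,.017,.0344],[.017,-.017,.0344]):
  q=proj(d,p+Rc@np.array(o));print(o,q,(q-[215,215])*5)
"
```

```text
t 4.92 p [0.4752 0.2449 0.2547] a 44.81 tilt 0.06 F [-0.4  1.  -3.4] T [-0.04 -0.06 -0.01] w 0.0338 j [-0.23  0.38 -0.41  1.84  0.18  0.96 -1.51]
[0, 0, -0.0056] [278.12938787 299.4306139 ] [315.64693935 422.1530695 ]
[0.017, 0.017, -0.0056] [320.62874831 262.311829  ] [528.14374155 236.55914501]
[0.017, -0.017, -0.0056] [235.54487451 262.17591588] [102.72437255 235.87957942]
[0.017, 0.017, 0.0344] [311.5019469 227.5927179] [482.50973452  62.96358949]
[0.017, -0.017, 0.0344] [246.02658762 227.4923602 ] [155.13293809  62.46180101]
```

View pics/w3e.png

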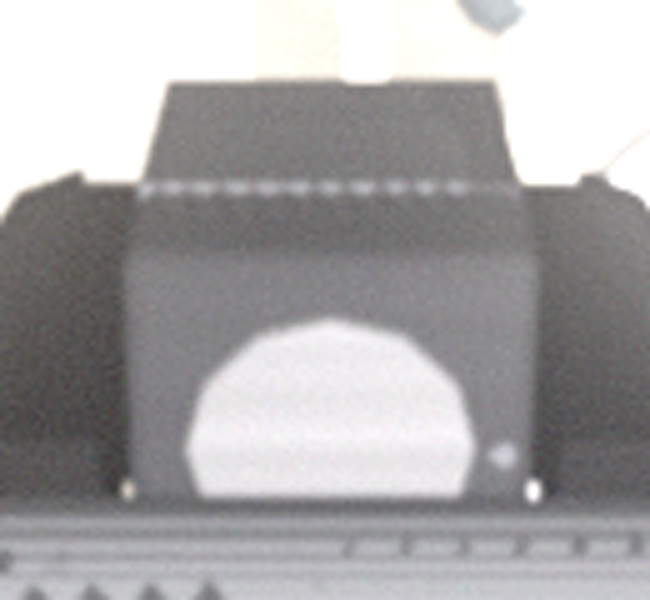

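```bash
python3 -c "
from h import *
S=np.array([.5222,.2983,0]);T=S-pose(45)@np.array([-.0009,.0015,0])-pose(24)@np.array([-.0009,0,0]);print(T)
T[2]=.232;go(T,24)
s=load('scene0');print(proj(s,[.5222,.2983,.187]),proj(load('top0'),[.5222,.2983,.187]))"
```

```text
[0.52259793 0.30036312 0.        ]
shift [ 0.0727 -0.0059  0.0227] rot [ 0.0011 -0.      0.3633] minrows 1.2229946608227298 1.9451957323830187
[226.51095993 215.91529832] [213.48785688 224.53357265]
```

Call:
carry_out(moves=[[[0.037,-0.003,0.01],[0,0,0.18]],[[0.0727,-0.006,0.016],[0,0,0.363]],[[0.0727,-0.006,0.0227],[0,0,0.363]],[[0.0727,-0.006,0.0227],[0,0,0.363]],[[0.0727,-0.006,0.0227],[0,0,0.363]]])

```text
time: 5.55
ee_pos: [0.5218, 0.3007, 0.2321]
ee_rot: [0.0, 0.978, 0.21, 0.0]
contact_force: [0.8, -0.1, -3.6]
gripper_width: 0.0338
```

```bash
python3 -c "
from h import *
st();d=snap('wrist','w4');snap('scene','s4');st()
a=cv2.imread('pics/w4.png')[130:330,180:380];b=cv2.imread('pics/s4.png')[150:310,150:350]
cv2.imwrite('pics/m4.png',np.hstack([cv2.resize(cv2.convertScaleAbs(a,alpha=1.8,beta=10),(400,400)),cv2.resize(cv2.convertScaleAbs(b,alpha=1.8,beta=10),(400,400))]))"
```

```text
t 5.55 p [0.5218 0.3007 0.2321] a 24.2 tilt 0.04 F [ 0.8 -0.1 -3.6] T [ 0.05 -0.04 -0.01] w 0.0338 j [-0.37  0.51 -0.32  1.68  0.19  0.98 -1.9 ]
t 5.65 p [0.5219 0.3012 0.2322] a 24.2 tilt 0.03 F [ 0.1 -0.3 -2.8] T [ 0.01 -0.04 -0.04] w 0.034 j [-0.37  0.51 -0.32  1.68  0.19  0.98 -1.9 ]
```

View pics/m4.png

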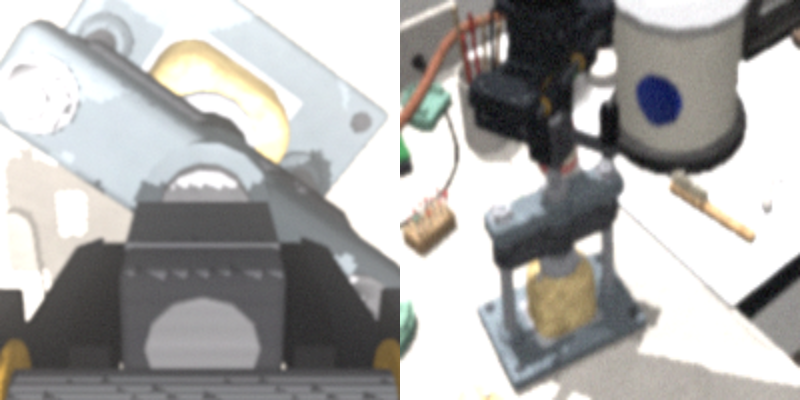

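```bash
python3 -c "
from h import *
d=load('w4');s=st();Rc=Rq(s['ee_rot']);p=s['ee_pos']
for o in ([.017,.017,.0344],[.017,-.017,.0344]): print('hub bottom pred',proj(d,p+Rc@np.array(o)))
c=p.copy();c[2]=.164;print('collar front pred',proj(d,c+Rc@np.array([.015,0,0])))
print('meas hub',180+137/2,180+275/2,130+203/2,'collar',180+205/2,130+165/2)"
```

```text
t 5.65 p [0.5219 0.3012 0.2322] a 24.2 tilt 0.03 F [ 0.1 -0.3 -2.8] T [ 0.01 -0.04 -0.04] w 0.034 j [-0.37  0.51 -0.32  1.68  0.19  0.98 -1.9 ]
hub bottom pred [310.27635314 227.93296169]
hub bottom pred [244.9571992  227.84331894]
collar front pred [278.10514576 212.12285426]
meas hub 248.5 317.5 231.5 collar 282.5 212.5
```

```bash
python3 -c "
from h import *
b=cv2.imread('pics/w4.png')[195:285,230:335]
cv2.imwrite('pics/w4c.png',cv2.resize(cv2.convertScaleAbs(b,alpha=1.5,beta=10),None,fx=7,fy=6.5,interpolation=cv2.INTER_CUBIC))"
```

```text
(no output)
```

View pics/w4c.png

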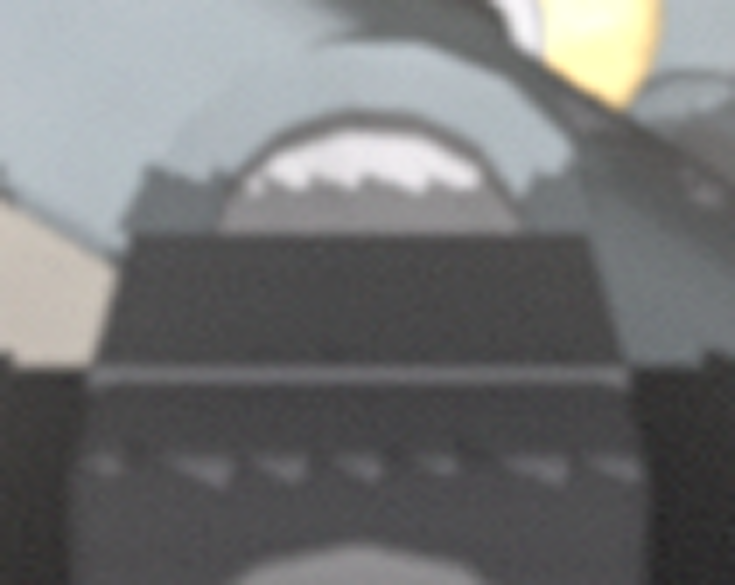

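Call:
carry_out(moves=[[[0.002,0.001,0.004],[0,0,0]],[[0.002,0.001,0.009],[0,0,0]],[[0.002,0.001,0.0115],[0,0,0]],[[0.002,0.001,0.0125],[0,0,0]]])

```text
time: 6.15
ee_pos: [0.5237, 0.3017, 0.219]
ee_rot: [0.0, 0.978, 0.21, -0.001]
contact_force: [-2.5, -2.3, 2.2]
gripper_width: 0.0336
```

```bash
python3 -c "
from h import *
s=st();print(Rq(s['ee_rot']).T@s['contact_force'])"
```

```text
t 6.15 p [0.5237 0.3017 0.219 ] a 24.23 tilt 0.08 F [-2.5 -2.3  2.2] T [-0.45  0.52 -0.  ] w 0.0336 j [-0.37  0.53 -0.31  1.69  0.19  0.95 -1.9 ]
[-3.25093975  1.05141134 -2.2006864 ]
```

Call:
carry_out(moves=[[[-0.001,0.0003,0],[0,0,0]],[[-0.001,0.0003,0.001],[0,0,0]],[[-0.001,0.0003,0.002],[0,0,0]]])

```text
time: 6.52
ee_pos: [0.523, 0.3011, 0.2169]
ee_rot: [0.0, 0.978, 0.21, -0.0]
contact_force: [-1.9, -1.2, -1.5]
gripper_width: 0.0336
```

```bash
python3 -c "
from h import *
s=st();print(Rq(s['ee_rot']).T@s['contact_force'])"
```

```text
t 6.53 p [0.523  0.3011 0.2169] a 24.23 tilt 0.05 F [-1.9 -1.2 -1.5] T [-0.17  0.5   0.02] w 0.0336 j [-0.37  0.53 -0.31  1.69  0.19  0.95 -1.9 ]
[-2.21678392  0.31234153  1.52469114]
```

Call:
carry_out(moves=[[[-0.0006,0,0.0008],[0,0,0]],[[-0.0006,0,0.0016],[0,0,0]],[[-0.0006,0,0.0024],[0,0,0]]])

```text
time: 6.9
ee_pos: [0.5227, 0.3009, 0.2146]
ee_rot: [0.0, 0.978, 0.21, -0.0]
contact_force: [-2.2, -0.7, -1.6]
gripper_width: 0.0342
```

```bash
python3 -c "
from h import *
s=st();print(Rq(s['ee_rot']).T@s['contact_force'])"
```

```text
t 6.9 p [0.5227 0.3009 0.2146] a 24.22 tilt 0.01 F [-2.2 -0.7 -1.6] T [-0.15  0.42  0.04] w 0.0342 j [-0.37  0.53 -0.31  1.7   0.19  0.94 -1.9 ]
[-2.29660429 -0.28022609  1.55670155]
```

Call:
carry_out(moves=[[[-0.0005,0,0.0005],[0,0,0]],[[-0.0005,0,0.0012],[0,0,0]],[[-0.0005,0,0.0018],[0,0,0]]])

```text
time: 7.28
ee_pos: [0.5225, 0.3007, 0.2132]
ee_rot: [0.0, 0.978, 0.21, 0.0]
contact_force: [-1.1, -1.5, -2.0]
gripper_width: 0.0333
```

```bash
python3 -c "
from h import *
s=st();print(Rq(s['ee_rot']).T@s['contact_force'])"
```

```text
t 7.28 p [0.5225 0.3007 0.2132] a 24.22 tilt 0.02 F [-1.1 -1.5 -2. ] T [-0.21  0.14  0.02] w 0.0333 j [-0.37  0.53 -0.31  1.7   0.2   0.94 -1.9 ]
[-1.62339587  0.90631436  1.96582785]
```

Call:
carry_out(moves=[[[-0.0002,0,0.0006],[0,0,0]],[[-0.0002,0,0.0012],[0,0,0]],[[-0.0002,0,0.0018],[0,0,0]]])

```text
time: 7.65
ee_pos: [0.5222, 0.3005, 0.2109]
ee_rot: [0.0, 0.978, 0.21, -0.0]
contact_force: [0.1, -1.6, -1.9]
gripper_width: 0.0333
```

```bash
python3 -c "
from h import *
s=st();print(Rq(s['ee_rot']).T@s['contact_force'])"
```

```text
t 7.65 p [0.5222 0.3005 0.2109] a 24.22 tilt 0.02 F [ 0.1 -1.6 -1.9] T [-0.33 -0.07 -0.03] w 0.0333 j [-0.37  0.54 -0.31  1.7   0.2   0.94 -1.91]
[-0.5246011   1.47014858  1.92590324]
```

Call:
carry_out(moves=[[[0,0.0002,0.001],[0,0,0]],[[0,0.0002,0.002],[0,0,0]],[[0,0.0002,0.003],[0,0,0]],[[0,0.0002,0.004],[0,0,0]]])

```text
time: 8.15
ee_pos: [0.5223, 0.3004, 0.207]
ee_rot: [0.0, 0.978, 0.21, -0.0]
contact_force: [0.4, -0.9, -1.8]
gripper_width: 0.0335
```

```bash
python3 -c "
from h import *
s=st();print(Rq(s['ee_rot']).T@s['contact_force'])"
```

```text
t 8.15 p [0.5223 0.3004 0.207 ] a 24.22 tilt 0.01 F [ 0.4 -0.9 -1.8] T [-0.35 -0.05  0.02] w 0.0335 j [-0.37  0.54 -0.31  1.7   0.2   0.93 -1.91]
[0.0449798  0.95347822 1.83016764]
```

Squares engaged (underside about 7 mm past the square's top, almost no force). Lowering to home at TCP about 0.198.

Call:
carry_out(moves=[[[0,0.0002,0.002],[0,0,0]],[[0,0.0002,0.004],[0,0,0]],[[0,0.0002,0.006],[0,0,0]],[[0,0.0002,0.0075],[0,0,0]],[[0,0.0002,0.0088],[0,0,0]],[[0,0.0002,0.0098],[0,0,0]]])

```text
time: 8.9
ee_pos: [0.5223, 0.3004, 0.1983]
ee_rot: [0.0, 0.978, 0.21, 0.0]
contact_force: [-5.2, -5.0, 12.3]
gripper_width: 0.0338
```

```bash
python3 -c "
from h import *
s=st();print(Rq(s['ee_rot']).T@s['contact_force'])"
```

```text
t 8.9 p [0.5223 0.3004 0.1983] a 24.22 tilt 0.02 F [-5.2 -5.  12.3] T [-0.98  1.03 -0.03] w 0.0338 j [-0.37  0.55 -0.31  1.71  0.2   0.91 -1.91]
[ -6.76832326   2.39743509 -12.32754225]
```

Call:
carry_out(moves=[[[0,0,-0.001],[0,0,0]],[[0,0,-0.001],[0,0,0]],[[0,0,-0.001],[0,0,0]],[[0,0,-0.001],[0,0,0]]], gripper=92)

```text
time: 9.4
ee_pos: [0.5223, 0.3004, 0.1982]
ee_rot: [-0.0, 0.978, 0.21, 0.0]
contact_force: [-0.1, -0.2, 0.4]
gripper_width: 0.0564
```

```bash
python3 -c "
from h import *
st();snap('scene','s5')
b=cv2.imread('pics/s5.png')[190:300,180:280]
cv2.imwrite('pics/s5c.png',cv2.resize(cv2.convertScaleAbs(b,alpha=1.8,beta=10),None,fx=5.4,fy=5.4,interpolation=cv2.INTER_CUBIC))"
```

```text
t 9.4 p [0.5223 0.3004 0.1982] a 24.23 tilt 0.01 F [-0.1 -0.2  0.4] T [0.02 0.04 0.03] w 0.0564 j [-0.37  0.55 -0.31  1.71  0.2   0.91 -1.91]
```

View pics/s5c.png

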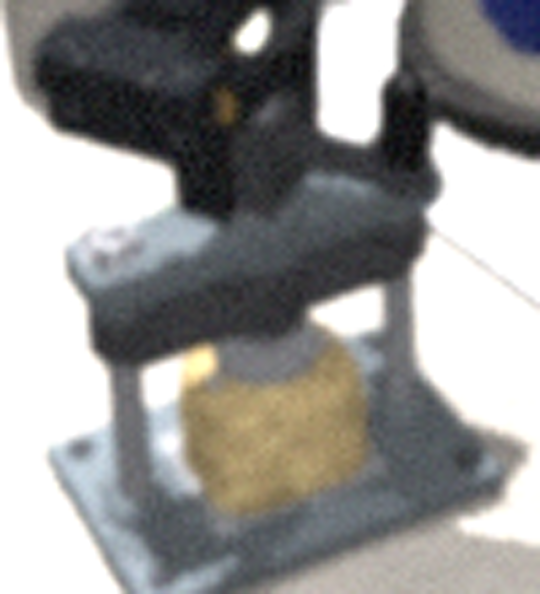

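Call:
carry_out(moves=[[[0,0,-0.04],[0,0,0]],[[0,0,-0.08],[0,0,0]],[[-0.035,0,-0.085],[0,0,0]],[[-0.07,0,-0.085],[0,0,0]],[[-0.07,0,-0.08],[0,0,0]],[[-0.07,0,-0.08],[0,0,0]]])

```text
time: 10.2
ee_pos: [0.459, 0.2716, 0.2781]
ee_rot: [0.0, 0.978, 0.21, 0.0]
contact_force: [-0.2, -0.7, 0.6]
gripper_width: 0.0566
```

```bash
python3 -c "
from h import *
s=st();d=snap('wrist','w6');Rc=Rq(s['ee_rot'])
k=np.array([.5223,.3004,.2375])-.07*np.r_[Rc[:2,0],0];print(k,proj(d,k),proj(d,[.5223,.3004,.204]))
cv2.imwrite('pics/w6b.png',cv2.convertScaleAbs(cv2.imread('pics/w6.png'),alpha=1.7,beta=10))"
```

```text
t 10.2 p [0.459  0.2716 0.2781] a 24.21 tilt 0.01 F [-0.2 -0.7  0.6] T [-0.04 -0.05 -0.02] w 0.0566 j [-0.34  0.34 -0.35  1.82  0.14  1.   -1.89]
[0.45845832 0.27169043 0.2375    ] [277.99993403 253.99997516] [278.38077807 121.65051319]
```

View pics/w6b.png

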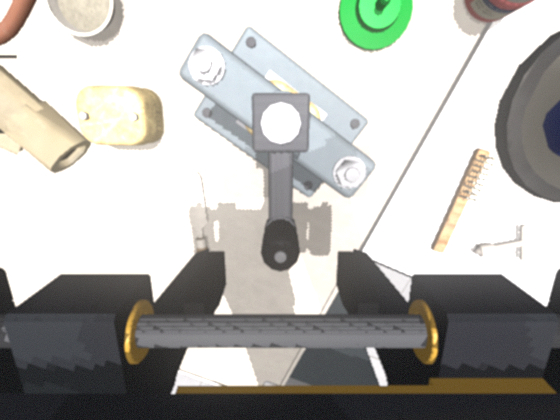

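The crank sits upright on the spindle: hub (281,123), knob (281,257), each within 3 px of the prediction. Descending on the knob.

Call:
carry_out(moves=[[[0,0,0.025],[0,0,0]],[[0,0,0.044],[0,0,0]],[[0,0,0.049],[0,0,0]]])

```text
time: 10.62
ee_pos: [0.4586, 0.2716, 0.2281]
ee_rot: [0.0, 0.978, 0.21, -0.001]
contact_force: [-0.3, 0.0, 0.9]
gripper_width: 0.0566
```

Call:
carry_out(moves=[[[0,0,0],[0,0,0]],[[0,0,0],[0,0,0]],[[0,0,0],[0,0,0]],[[0,0,0],[0,0,0]],[[0,0,0],[0,0,0]]], gripper=255)

```text
time: 11.25
ee_pos: [0.4586, 0.2717, 0.2296]
ee_rot: [-0.0, 0.978, 0.21, 0.0]
contact_force: [-0.8, -0.1, 0.7]
gripper_width: 0.0213
```

```bash
python3 -c "
from h import *
s=st();Rc=Rq(s['ee_rot']);print(Rc.T@s['contact_force'])
# rows in tool axes: knob angle 180 in tool-x sense; world cw by th
for th in range(0,301,15):
  w=np.radians(204.2-th);w0=np.radians(204.2)
  D=.07*np.array([np.cos(w)-np.cos(w0),np.sin(w)-np.sin(w0),0]);print(th,(Rc.T@D).round(4)[:2].tolist())"
```

```text
t 11.25 p [0.4586 0.2717 0.2296] a 24.23 tilt 0.03 F [-0.8 -0.1  0.7] T [ 0.02  0.05 -0.03] w 0.0213 j [-0.35  0.4  -0.34  1.87  0.17  0.9  -1.92]
[-0.75230348 -0.26736365 -0.70598461]
0 [0.0, 0.0]
15 [0.0024, -0.0181]
30 [0.0094, -0.035]
45 [0.0205, -0.0495]
60 [0.035, -0.0606]
75 [0.0519, -0.0676]
90 [0.07, -0.07]
105 [0.0881, -0.0676]
120 [0.105, -0.0606]
135 [0.1195, -0.0494]
150 [0.1306, -0.0349]
165 [0.1376, -0.0181]
180 [0.14, 0.0001]
195 [0.1376, 0.0182]
210 [0.1306, 0.0351]
225 [0.1195, 0.0496]
240 [0.105, 0.0607]
255 [0.0881, 0.0677]
270 [0.07, 0.07]
285 [0.0519, 0.0676]
300 [0.035, 0.0606]
```

Call:
carry_out(moves=[[[0.0006,-0.009,0],[0,0,0]],[[0.0024,-0.018,0],[0,0,0]],[[0.0053,-0.027,0],[0,0,0]],[[0.0094,-0.035,0],[0,0,0]],[[0.0145,-0.0426,0],[0,0,0]],[[0.0205,-0.0495,0],[0,0,0]]])

```text
time: 12.0
ee_pos: [0.457, 0.3258, 0.2293]
ee_rot: [0.0, 0.978, 0.21, -0.0]
contact_force: [0.2, -3.6, 3.2]
gripper_width: 0.0212
```

```bash
cat >> h.py <<'E'
def kn(C=(.5223,.3004),a0=24.2):
    s=st();v=s['ee_pos'][:2]-np.array(C);r=np.linalg.norm(v);th=np.degrees(np.arctan2(v[1],v[0]))
    u=v/r;tg=np.array([u[1],-u[0]]);F=s['contact_force'][:2]
    print('r',r.round(4),'turned',(a0+180-th)%360,'Fr',(F@u).round(2),'Ft(cw)',(F@tg).round(2)); return s
E
python3 -c "
from h import *
kn()"
```

```text
t 12.0 p [0.457  0.3258 0.2293] a 24.24 tilt 0.01 F [ 0.2 -3.6  3.2] T [-0.96 -0.08 -0.02] w 0.0212 j [-0.43  0.45 -0.34  1.79  0.18  0.93 -2.01]
r 0.0701 turned 45.461327577645335 Fr -1.48 Ft(cw) -3.25
```

Call:
carry_out(moves=[[[0.0145,-0.0111,0],[0,0,0]],[[0.0314,-0.0181,0],[0,0,0]]])

```text
time: 12.25
ee_pos: [0.4783, 0.3551, 0.2292]
ee_rot: [0.0, 0.978, 0.21, -0.0]
contact_force: [-0.0, -5.2, 3.2]
gripper_width: 0.0213
```

```bash
python3 -c "
from h import *
kn()"
```

```text
t 12.25 p [0.4783 0.3551 0.2292] a 24.25 tilt 0.04 F [-0.  -5.2  3.2] T [-1.52 -0.1   0.03] w 0.0213 j [-0.47  0.51 -0.34  1.7   0.2   0.97 -2.02]
r 0.0702 turned 75.38491389671603 Fr -4.07 Ft(cw) -3.29
```

Call:
carry_out(moves=[[[0.0181,-0.0024,0],[0,0,0]],[[0.0362,0,0],[0,0,0]]])

```text
time: 12.5
ee_pos: [0.5111, 0.3699, 0.2291]
ee_rot: [0.0, 0.978, 0.21, -0.001]
contact_force: [-2.5, -5.4, 3.3]
gripper_width: 0.0216
```

```bash
python3 -c "
from h import *
kn()"
```

```text
t 12.5 p [0.5111 0.3699 0.2291] a 24.26 tilt 0.09 F [-2.5 -5.4  3.3] T [-1.48  0.51 -0.01] w 0.0216 j [-0.47  0.56 -0.33  1.61  0.2   1.01 -2.01]
r 0.0704 turned 105.02300280201906 Fr -4.94 Ft(cw) -3.38
```

Call:
carry_out(moves=[[[0.0169,0.0065,0],[0,0,0]],[[0.031,0.0182,0],[0,0,0]]])

```text
time: 12.75
ee_pos: [0.5463, 0.3668, 0.229]
ee_rot: [-0.001, 0.978, 0.211, -0.001]
contact_force: [-5.3, -2.1, 1.5]
gripper_width: 0.0214
```

```bash
python3 -c "
from h import *
kn()"
```

```text
t 12.75 p [0.5463 0.3668 0.229 ] a 24.3 tilt 0.12 F [-5.3 -2.1  1.5] T [-0.62  1.05  0.03] w 0.0214 j [-0.45  0.61 -0.32  1.53  0.21  1.04 -1.96]
r 0.0706 turned 134.08060485804117 Fr -3.79 Ft(cw) -4.28
```

Call:
carry_out(moves=[[[0.0111,0.0145,0],[0,0,0]],[[0.018,0.0313,0],[0,0,0]]])

```text
time: 13.0
ee_pos: [0.5767, 0.3453, 0.2294]
ee_rot: [-0.001, 0.978, 0.21, 0.0]
contact_force: [-2.8, 1.6, 0.8]
gripper_width: 0.0217
```

```bash
python3 -c "
from h import *
kn()"
```

```text
t 13.0 p [0.5767 0.3453 0.2294] a 24.28 tilt 0.15 F [-2.8  1.6  0.8] T [ 0.37  0.89 -0.03] w 0.0217 j [-0.4   0.63 -0.31  1.49  0.21  1.05 -1.9 ]
r 0.0705 turned 164.68457357956345 Fr -1.14 Ft(cw) -3.04
```

Call:
carry_out(moves=[[[0.0022,0.0181,0],[0,0,0]],[[-0.0005,0.0362,0],[0,0,0]]])

```text
time: 13.25
ee_pos: [0.592, 0.3106, 0.2298]
ee_rot: [-0.001, 0.978, 0.21, 0.001]
contact_force: [-0.4, 4.4, 1.4]
gripper_width: 0.0213
```

```bash
python3 -c "
from h import *
kn()"
```

```text
t 13.25 p [0.592  0.3106 0.2298] a 24.2 tilt 0.18 F [-0.4  4.4  1.4] T [1.21 0.19 0.01] w 0.0213 j [-0.35  0.62 -0.31  1.5   0.2   1.05 -1.85]
r 0.0704 turned 195.89637622054548 Fr 0.26 Ft(cw) -4.42
```

Call:
carry_out(moves=[[[-0.007,0.0169,0],[0,0,0]],[[-0.018,0.0314,0],[0,0,0]]])

```text
time: 13.5
ee_pos: [0.5879, 0.2741, 0.2299]
ee_rot: [-0.0, 0.978, 0.209, 0.001]
contact_force: [-0.6, 5.1, 1.1]
gripper_width: 0.0212
```

```bash
python3 -c "
from h import *
kn()"
```

```text
t 13.5 p [0.5879 0.2741 0.2299] a 24.18 tilt 0.15 F [-0.6  5.1  1.1] T [1.27 0.17 0.03] w 0.0212 j [-0.3   0.59 -0.31  1.56  0.2   1.02 -1.81]
r 0.0706 turned 226.0558827996283 Fr -2.42 Ft(cw) -4.55
```

Call:
carry_out(moves=[[[-0.0145,0.0111,0],[0,0,0]],[[-0.0314,0.0178,0],[0,0,0]]])

```text
time: 13.75
ee_pos: [0.5663, 0.245, 0.2298]
ee_rot: [-0.0, 0.978, 0.209, 0.001]
contact_force: [1.6, 6.5, -0.1]
gripper_width: 0.0215
```

```bash
python3 -c "
from h import *
kn()"
```

```text
t 13.75 p [0.5663 0.245  0.2298] a 24.17 tilt 0.17 F [ 1.6  6.5 -0.1] T [ 1.58 -0.26 -0.04] w 0.0215 j [-0.26  0.54 -0.31  1.65  0.19  0.98 -1.78]
r 0.0708 turned 255.74449533738368 Fr -4.13 Ft(cw) -5.31
```

Call:
carry_out(moves=[[[-0.0181,0.0023,0],[0,0,0]],[[-0.0362,0,0],[0,0,0]]])

```text
time: 14.0
ee_pos: [0.5335, 0.2303, 0.2298]
ee_rot: [-0.0, 0.978, 0.209, 0.002]
contact_force: [3.7, 8.9, -4.2]
gripper_width: 0.0215
```

```bash
python3 -c "
from h import *
kn()"
```

```text
t 14.0 p [0.5335 0.2303 0.2298] a 24.16 tilt 0.23 F [ 3.7  8.9 -4.2] T [ 1.86 -0.87  0.03] w 0.0215 j [-0.24  0.48 -0.32  1.75  0.18  0.94 -1.79]
r 0.071 turned 285.12008543431557 Fr -8.23 Ft(cw) -5.07
```

Call:
carry_out(moves=[[[-0.0167,-0.0072,0],[0,0,0]],[[-0.0308,-0.0183,0],[0,0,0]]])

```text
time: 14.25
ee_pos: [0.4987, 0.2336, 0.2298]
ee_rot: [0.0, 0.978, 0.209, 0.002]
contact_force: [8.2, 5.6, -5.4]
gripper_width: 0.0213
```

```bash
python3 -c "
from h import *
kn()"
```

```text
t 14.25 p [0.4987 0.2336 0.2298] a 24.12 tilt 0.28 F [ 8.2  5.6 -5.4] T [ 1.2  -1.76  0.01] w 0.0213 j [-0.26  0.43 -0.33  1.82  0.18  0.91 -1.82]
r 0.0708 turned 313.69360094567094 Fr -8.01 Ft(cw) -5.87
```

Call:
carry_out(moves=[[[-0.0076,-0.0094,0],[0,0,0]],[[-0.0131,-0.0188,0],[0,0,0]]])

```text
time: 14.5
ee_pos: [0.4793, 0.2443, 0.2297]
ee_rot: [0.001, 0.978, 0.209, 0.002]
contact_force: [7.0, 1.1, -1.7]
gripper_width: 0.0212
```

```bash
python3 -c "
from h import *
kn();snap('scene','s7');kn()
a=cv2.imread('pics/scene0.png')[190:300,180:280];b=cv2.imread('pics/s7.png')[190:300,180:280]
cv2.imwrite('pics/s7c.png',cv2.resize(cv2.convertScaleAbs(np.hstack([a,b]),alpha=1.8,beta=10),None,fx=4,fy=4,interpolation=cv2.INTER_CUBIC))"
```

```text
t 14.5 p [0.4793 0.2443 0.2297] a 24.1 tilt 0.27 F [ 7.   1.1 -1.7] T [-0.08 -1.6  -0.01] w 0.0212 j [-0.29  0.41 -0.34  1.85  0.18  0.9  -1.86]
r 0.0707 turned 331.6524542886922 Fr -5.11 Ft(cw) -4.88
t 14.55 p [0.4781 0.2453 0.2296] a 24.19 tilt 0.22 F [ 3.9  0.1 -1.4] T [-0.26 -1.26 -0.01] w 0.0213 j [-0.29  0.41 -0.34  1.86  0.18  0.9  -1.86]
r 0.0706 turned 332.9276031608906 Fr -2.51 Ft(cw) -2.99
```

View pics/s7c.png

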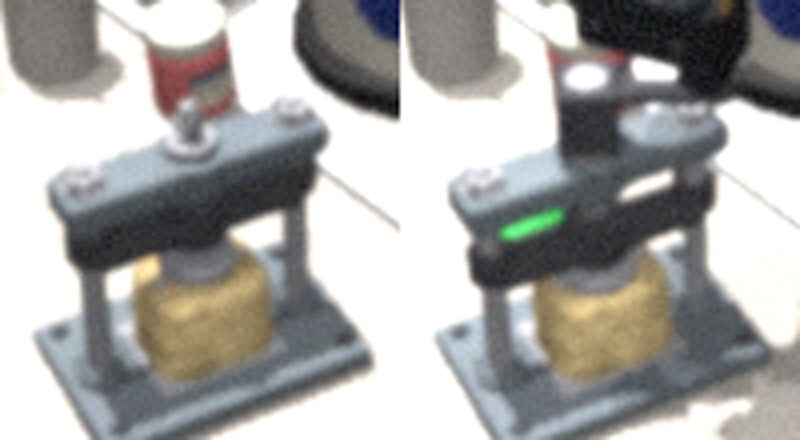

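```bash
python3 -c "
from h import *
a=cv2.imread('pics/scene0.png')[230:270,210:250];b=cv2.imread('pics/s7.png')[230:270,210:250]
cv2.imwrite('pics/s7d.png',cv2.resize(cv2.convertScaleAbs(np.hstack([a,b]),alpha=2.2,beta=10),None,fx=10,fy=10,interpolation=cv2.INTER_CUBIC))
for im in (cv2.imread('pics/scene0.png'),cv2.imread('pics/s7.png')):
  print(im[240:272,224:234].astype(float).mean(1).round().astype(int).tolist())
d=load('scene0')
for z in (.066,.069,.072,.074): 
  q=np.array([.5223-.825*.0235,.3004+.566*.0235,z]);print(z,proj(d,q))
"
```

```text
[[31, 29, 27], [27, 24, 24], [25, 24, 23], [23, 21, 21], [22, 20, 20], [21, 20, 20], [22, 20, 20], [21, 20, 20], [21, 20, 19], [23, 20, 21], [21, 18, 18], [25, 24, 24], [34, 32, 33], [46, 44, 44], [51, 50, 49], [55, 52, 53], [58, 56, 56], [63, 60, 61], [65, 63, 63], [59, 58, 59], [53, 57, 60], [51, 64, 69], [52, 71, 79], [55, 78, 88], [60, 87, 100], [65, 94, 106], [65, 94, 107], [64, 92, 105], [60, 86, 99], [56, 80, 92], [53, 76, 88], [52, 76, 86]]
[[39, 37, 36], [39, 37, 36], [39, 38, 37], [36, 34, 34], [34, 33, 33], [29, 28, 28], [27, 25, 26], [27, 25, 25], [24, 23, 23], [23, 21, 21], [24, 22, 22], [24, 23, 23], [24, 22, 21], [25, 22, 22], [23, 21, 21], [24, 24, 23], [32, 31, 30], [45, 43, 44], [58, 56, 56], [66, 64, 64], [71, 69, 69], [70, 68, 68], [64, 66, 68], [64, 74, 81], [68, 92, 103], [74, 103, 117], [73, 104, 119], [70, 100, 115], [66, 94, 109], [62, 89, 102], [60, 86, 99], [59, 84, 96]]
0.066 [228.79910499 264.89402196]
0.069 [228.7368242  263.91608113]
0.072 [228.67434466 262.93501934]
0.074 [228.63258073 262.27923691]
```

View pics/s7d.png

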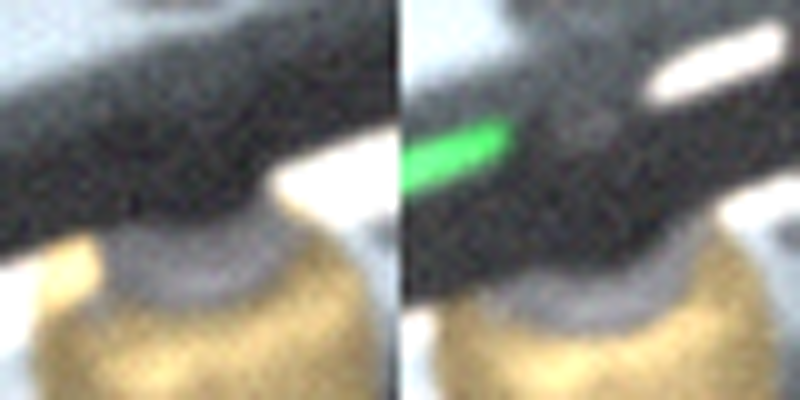

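Call:
carry_out(moves=[[[0,0,0],[0,0,0]],[[0,0,0],[0,0,0]],[[0,0,0],[0,0,0]],[[0,0,0],[0,0,0]]], gripper=92)

```text
time: 15.05
ee_pos: [0.4772, 0.2467, 0.2291]
ee_rot: [0.0, 0.978, 0.21, -0.0]
contact_force: [-0.1, 0.1, -0.4]
gripper_width: 0.0559
```

Call:
carry_out(moves=[[[0,0,-0.025],[0,0,0]],[[0,0,-0.05],[0,0,-0.1]],[[0,0,-0.05],[0,0,-0.2]],[[0,0,-0.05],[0,0,-0.2]]])

```text
time: 15.55
ee_pos: [0.4773, 0.2469, 0.2793]
ee_rot: [-0.0, 0.952, 0.306, -0.0]
contact_force: [0.6, -0.0, -0.4]
gripper_width: 0.0567
```

```bash
python3 -c "
from h import *
kn();d=snap('wrist','w8')
cv2.imwrite('pics/w8b.png',cv2.convertScaleAbs(cv2.imread('pics/w8.png'),alpha=1.7,beta=10));go([.5223,.3004,.28],51.3)"
```

```text
t 15.55 p [0.4773 0.2469 0.2793] a 35.64 tilt 0.01 F [ 0.6 -0.  -0.4] T [-0.02 -0.02  0.  ] w 0.0567 j [-0.24  0.36 -0.4   1.8   0.16  1.01 -1.65]
r 0.0699 turned 334.265705314035 Fr -0.39 Ft(cw) -0.48
shift [ 0.0679 -0.0174 -0.001 ] rot [-2.000e-04  6.000e-04 -2.746e-01] minrows 1.1212619675935374 1.4703288420759693
```

View pics/w8b.png

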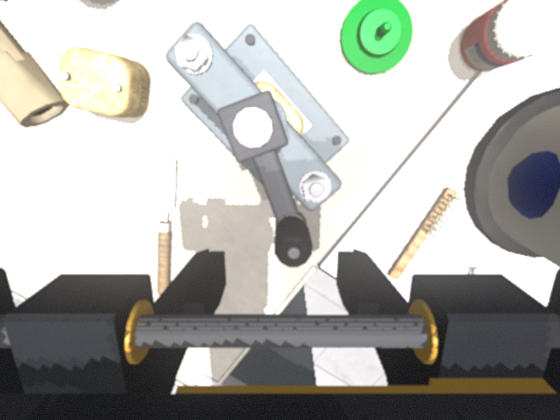

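```bash
python3 -c "
from h import *
d=load('w8');h=onz(d,254,127,.206);k=onz(d,293,253,.2375);v=k-h;print(h,k,np.linalg.norm(v[:2]),np.degrees(np.arctan2(v[1],v[0]))%360)
# hub top edges: right edge (270,93)->(287,148); top edge (220,108)->(270,93)
for a,b in (((270,93),(287,149)),((220,108),(270,93)),((237,161),(287,149))):
  w=onz(d,*b,.204)-onz(d,*a,.204);print(np.degrees(np.arctan2(w[1],w[0]))%90)
"
```

```text
[0.52257964 0.29747486 0.206     ] [0.4815077  0.23995336 0.2375    ] 0.0706797535685448 234.47211448875154
53.08769605521408
51.44049685662959
49.08737860948701
```

Call:
carry_out(moves=[[[0.034,-0.009,0],[0,0,-0.14]],[[0.068,-0.0175,0],[0,0,-0.285]],[[0.068,-0.0175,0],[0,0,-0.285]],[[0.068,-0.0175,0.03],[0,0,-0.285]],[[0.068,-0.0175,0.06],[0,0,-0.285]],[[0.068,-0.0175,0.076],[0,0,-0.285]],[[0.068,-0.0175,0.08],[0,0,-0.285]],[[0.068,-0.0175,0.08],[0,0,-0.285]]])

```text
time: 16.6
ee_pos: [0.5226, 0.301, 0.1999]
ee_rot: [-0.0, 0.899, 0.438, 0.0]
contact_force: [-0.2, -0.4, 0.2]
gripper_width: 0.0564
```

Call:
carry_out(moves=[[[0,0,0],[0,0,0]],[[0,0,0],[0,0,0]],[[0,0,0],[0,0,0]],[[0,0,0],[0,0,0]]], gripper=255)

```text
time: 17.1
ee_pos: [0.5227, 0.301, 0.1999]
ee_rot: [0.0, 0.899, 0.439, 0.0]
contact_force: [-0.1, -0.9, 4.3]
gripper_width: 0.0338
```

```bash
python3 -c "
from h import *
st()"
```

```text
t 17.1 p [0.5227 0.301  0.1999] a 52.02 tilt 0.06 F [-0.1 -0.9  4.3] T [-0.13 -0.01  0.1 ] w 0.0338 j [-0.3   0.57 -0.42  1.7   0.27  0.93 -1.48]
```

Call:
carry_out(moves=[[[0,0,-0.005],[0,0,0]],[[0,0,-0.012],[0,0,0]],[[0,0,-0.02],[0,0,0]],[[0,0,-0.028],[0,0,0]],[[0,0,-0.036],[0,0,0]]])

```text
time: 17.73
ee_pos: [0.522, 0.3007, 0.2359]
ee_rot: [0.0, 0.899, 0.438, -0.0]
contact_force: [-0.0, -0.0, -2.9]
gripper_width: 0.0341
```

```bash
python3 -c "
from h import *
st();snap('scene','s9')
cv2.imwrite('pics/s9c.png',cv2.resize(cv2.convertScaleAbs(cv2.imread('pics/s9.png')[150:310,150:350],alpha=1.8,beta=10),None,fx=3.5,fy=3.5))
go([.43,.2,.31],8);go([.4911,-.2054,.12],-8)"
```

```text
t 17.73 p [0.522  0.3007 0.2359] a 52.02 tilt 0.04 F [-0.  -0.  -2.9] T [ 0.03 -0.08  0.01] w 0.0341 j [-0.29  0.52 -0.43  1.68  0.25  1.   -1.46]
shift [-0.1366 -0.0107 -0.0731] rot [ 0.     -0.0013  0.7682] minrows 2.4854872233887555 4.113448773957957
shift [-0.4188  0.2868  0.1167] rot [-2.0000e-04 -1.3000e-03  1.0474e+00] minrows 8.333096977547704 5.608774218673582
```

View pics/s9c.png

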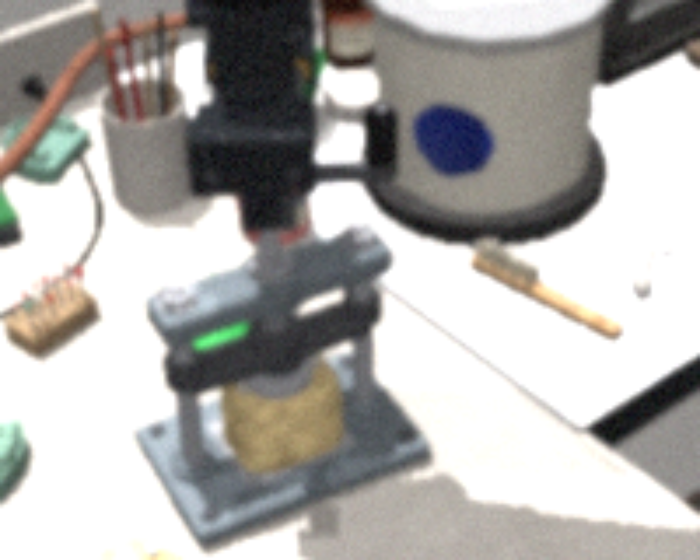

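Call:
carry_out(moves=[[[-0.02,0,-0.03],[0,0,0.15]],[[-0.055,-0.003,-0.06],[0,0,0.31]],[[-0.09,-0.006,-0.073],[0,0,0.46]],[[-0.12,-0.009,-0.073],[0,0,0.62]],[[-0.1366,-0.0107,-0.073],[0,0,0.768]]])

```text
time: 18.4
ee_pos: [0.4288, 0.1985, 0.3087]
ee_rot: [0.0, 0.998, 0.067, 0.0]
contact_force: [0.9, -0.5, -3.5]
gripper_width: 0.0339
```

```bash
python3 -c "
from h import *
st();go([.44,-.05,.31],-8);go([.4911,-.2054,.15],-8)"
```

```text
t 18.4 p [0.4288 0.1985 0.3087] a 7.69 tilt 0.04 F [ 0.9 -0.5 -3.5] T [ 0.01  0.01 -0.04] w 0.0339 j [-0.24  0.2  -0.32  1.93  0.07  1.03 -2.04]
shift [-0.0221  0.2478 -0.0011] rot [ 6.000e-04 -2.000e-04  2.738e-01] minrows 3.980739214045022 1.4663847171886586
shift [0.0077 0.4086 0.159 ] rot [ 6.000e-04 -2.000e-04  2.738e-01] minrows 7.015294241522933 1.4663847171886586
```

Call:
carry_out(moves=[[[-0.006,0.05,0],[0,0,0.07]],[[-0.012,0.105,0],[0,0,0.14]],[[-0.018,0.16,0],[0,0,0.21]],[[-0.022,0.215,0],[0,0,0.274]],[[-0.018,0.27,0.01],[0,0,0.274]],[[-0.01,0.325,0.03],[0,0,0.274]],[[0,0.375,0.06],[0,0,0.274]],[[0.0077,0.4086,0.1],[0,0,0.274]]])

```text
time: 19.4
ee_pos: [0.4955, -0.2065, 0.2083]
ee_rot: [0.001, 0.998, -0.068, 0.001]
contact_force: [-0.2, -0.1, -3.4]
gripper_width: 0.0341
```

Call:
carry_out(moves=[[[0,0,0.04],[0,0,0]],[[0,0,0.08],[0,0,0]],[[0,0,0.08],[0,0,0]],[[0,0,0.08],[0,0,0]]])

```text
time: 19.9
ee_pos: [0.4954, -0.2039, 0.1298]
ee_rot: [0.0, 0.998, -0.067, 0.001]
contact_force: [-0.6, -0.9, -3.4]
gripper_width: 0.0342
```

```bash
python3 -c "
from h import *
s=st();d=snap('wrist','w10');Rc=Rq(s['ee_rot']);p=s['ee_pos']
for o in ([.017,.017,.0359],[.017,-.017,.0359]): print('hub bottom pred',proj(d,p+Rc@np.array(o)))
c=p.copy();c[2]=.022;print('shoulder front pred',proj(d,c+Rc@np.array([.022,0,0])),proj(d,c))
cv2.imwrite('pics/w10b.png',cv2.resize(cv2.convertScaleAbs(cv2.imread('pics/w10.png')[120:300,180:380],alpha=1.7,beta=10),None,fx=3.3,fy=3.3,interpolation=cv2.INTER_CUBIC))"
```

```text
t 19.9 p [ 0.4954 -0.2039  0.1298] a -7.67 tilt 0.11 F [-0.6 -0.9 -3.4] T [ 0.04 -0.04 -0.01] w 0.0342 j [ 0.3   0.53  0.01  1.94 -0.    0.67 -1.39]
hub bottom pred [310.76386365 228.5491678 ]
hub bottom pred [246.14879399 228.45131102]
shoulder front pred [279.12182986 188.31594989] [279.12229683 216.67308343]
```

View pics/w10b.png

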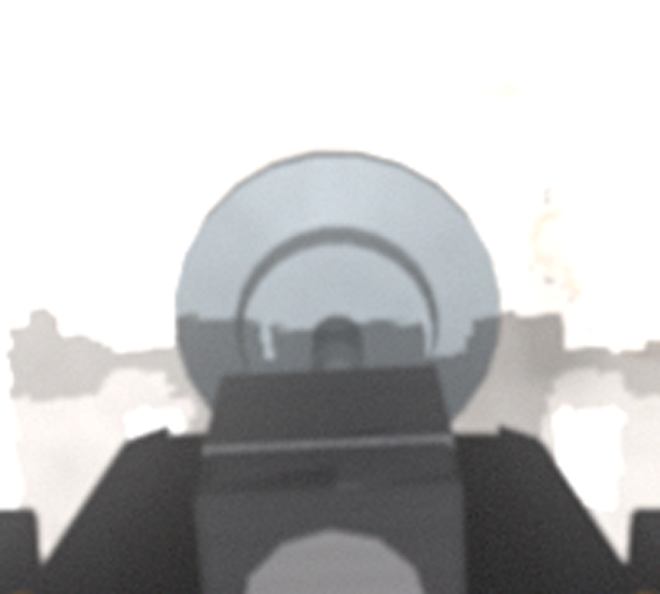

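Call:
carry_out(moves=[[[-0.0038,0.0014,0.015],[0,0,0]],[[-0.0038,0.0014,0.03],[0,0,0]],[[-0.0038,0.0014,0.043],[0,0,0]],[[-0.0038,0.0014,0.043],[0,0,0]],[[-0.0038,0.0014,0.049],[0,0,0]],[[-0.0038,0.0014,0.0505],[0,0,0]]])

```text
time: 20.7
ee_pos: [0.4905, -0.2047, 0.0776]
ee_rot: [0.0, 0.998, -0.067, -0.0]
contact_force: [-0.0, 0.2, -3.3]
gripper_width: 0.0341
```

```bash
python3 -c "
from h import *
s=st();print(Rq(s['ee_rot']).T@s['contact_force'])"
```

```text
t 20.7 p [ 0.4905 -0.2047  0.0776] a -7.69 tilt 0.0 F [-0.   0.2 -3.3] T [ 0.06 -0.04 -0.04] w 0.0341 j [ 0.31  0.62  0.    1.96 -0.    0.56 -1.39]
[-0.05074373 -0.19627437  3.30502374]
```

Call:
carry_out(moves=[[[0.0006,0.0003,0.002],[0,0,0]],[[0.0006,0.0003,0.004],[0,0,0]],[[0.0006,0.0003,0.006],[0,0,0]]])

```text
time: 21.08
ee_pos: [0.4914, -0.2051, 0.0719]
ee_rot: [0.0, 0.998, -0.067, 0.0]
contact_force: [0.1, 0.4, -3.3]
gripper_width: 0.0343
```

```bash
python3 -c "
from h import *
s=st();print(Rq(s['ee_rot']).T@s['contact_force'])"
```

```text
t 21.07 p [ 0.4914 -0.2051  0.0719] a -7.69 tilt 0.04 F [ 0.1  0.4 -3.3] T [ 0.04 -0.18  0.03] w 0.0343 j [ 0.31  0.63  0.    1.96 -0.    0.55 -1.39]
[ 0.01097758 -0.4287003   3.26467152]
```

Pin entered freely (9 mm in). Lowering to the shoulder at TCP about 0.058.

Call:
carry_out(moves=[[[0,0,0.003],[0,0,0]],[[0,0,0.006],[0,0,0]],[[0,0,0.009],[0,0,0]],[[0,0,0.0115],[0,0,0]],[[0,0,0.0135],[0,0,0]],[[0,0,0.0145],[0,0,0]]])

```text
time: 21.82
ee_pos: [0.4917, -0.2052, 0.0578]
ee_rot: [0.0, 0.998, -0.067, 0.001]
contact_force: [0.7, 1.0, 10.7]
gripper_width: 0.034
```

```bash
python3 -c "
from h import *
s=st();print(Rq(s['ee_rot']).T@s['contact_force'])"
```

```text
t 21.82 p [ 0.4917 -0.2052  0.0578] a -7.68 tilt 0.07 F [ 0.7  1.  10.7] T [ 0.15  0.03 -0.03] w 0.034 j [ 0.31  0.66  0.    1.96 -0.    0.52 -1.39]
[  0.62137345  -1.09334758 -10.72824664]
```

Seated on the shoulder (contact at 0.0578, as expected). Releasing and rising straight up.

Call:
carry_out(moves=[[[0,0,-0.001],[0,0,0]],[[0,0,-0.001],[0,0,0]],[[0,0,-0.001],[0,0,0]],[[0,0,-0.001],[0,0,0]],[[0,0,-0.001],[0,0,0]]], gripper=60)

```text
time: 22.45
ee_pos: [0.4909, -0.205, 0.0582]
ee_rot: [-0.0, 0.998, -0.067, -0.0]
contact_force: [0.6, 0.8, 0.1]
gripper_width: 0.067
```

Call:
carry_out(moves=[[[0,0,-0.03],[0,0,0]],[[0,0,-0.08],[0,0,0]],[[0,0,-0.13],[0,0,0]],[[0,0,-0.165],[0,0,0]],[[0,0,-0.165],[0,0,0]],[[0,0,-0.165],[0,0,0]]])

```text
time: 23.2
ee_pos: [0.4905, -0.2048, 0.2225]
ee_rot: [-0.0, 0.998, -0.067, -0.001]
contact_force: [-0.7, 1.3, -0.5]
gripper_width: 0.0673
```

```bash
python3 -c "
from h import *
st();d=snap('wrist','w11');s=snap('scene','s11');st()
for z,p in ((.062,(.4915,-.205,.062)),): print(proj(d,p))
a=cv2.imread('pics/w11.png')[130:310,190:390];b=cv2.imread('pics/s11.png')[150:310,160:420]
a=cv2.resize(cv2.convertScaleAbs(a,alpha=1.7,beta=10),(400,360));b=cv2.resize(cv2.convertScaleAbs(b,alpha=1.8,beta=10),(400,246))
b=np.vstack([b,np.zeros((114,400,3),np.uint8)]);cv2.imwrite('pics/m11.png',np.hstack([a,b]))"
```

```text
t 23.2 p [ 0.4905 -0.2048  0.2225] a -7.69 tilt 0.07 F [-0.7  1.3 -0.5] T [-0.02  0.02  0.03] w 0.0673 j [ 0.3   0.39  0.01  1.89 -0.01  0.86 -1.39]
t 23.3 p [ 0.4901 -0.2047  0.2219] a -7.68 tilt 0.16 F [ 0.2 -0.  -0.9] T [ 0.05  0.03 -0.02] w 0.0672 j [ 0.3   0.39  0.01  1.89 -0.01  0.86 -1.39]
[279.57093553 197.02955144]
```

View pics/m11.png

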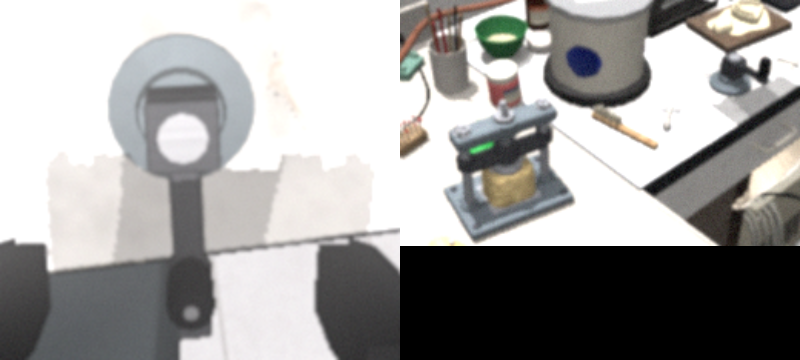

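The crank is back down on the grey post: hub (281,197), about where I predicted it. The press still holds the flask with the foot down, and the brush and jar haven't moved. Handing in.

```bash
python3 -c "
from h import *
print(arm.finish_job())"
```

```text
the job is handed in; nothing more can be done
None
```

I clamped the flask and put the crank back on its grey post, then handed the job in at about 23 s. No verdict was reported. The clamping force is my estimate; I could not measure it directly.

- **Fitting the crank:** I judged the spindle's angle from the wrist picture. The crank dropped on with only a few newtons and stopped at the expected height, with the tool at 0.198 m.
- **Turning:** I turned the knob about 333° clockwise, of which a few degrees may be play in the socket. The force at the knob rose from about 3.3 N to 4.4 N near 180–195°, then to 5–5.9 N.
- **Parking:** the crank slid onto the pin freely and rested on the shoulder at the expected height. The last pictures show it upright and centred, with the press, flask, brush and jar looking undisturbed.

**Checks that disagreed:**
- **Landing angle:** force readings put the foot's landing at about 175°. The shift of the foot in the scene picture suggests about 140°. That gives roughly 60–67 N (up to about 74 N at the edge of the picture reading), against the allowed 42–80 N.
- **Odd force readings:** one reading at 134° was high (4.3 N), followed by 3.0 N at 165°. I treated the high one as noise. The last reading while turning fell to 4.9 N.
- **Wrist camera:** fore-and-aft positions from the wrist camera were off by about 2 mm, so I used the contact forces and the recorded grip pose there.

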